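# Catch and close the slide box lid

## Task

The lid of the wooden slide box stands open, leaning back. With a finger tip it forward past upright so that it starts to fall, catch it on a finger before it is half-way down and let it rest there, still, for about a second, then lower it gently on the finger until the box is fully shut, without letting it slap down in the last part. Do not pinch or grip the lid, leave everything around the box where it stands, and finish clear of everything.

Things in the scene. Friction and masses are not known exactly. Their poses are not given: they have to be found in the camera images.
- slide_box: Wooden microscope-slide box, open at the top, fixed to the bench: 110 mm deep (its x), 200 mm wide (its y), 60 mm high, slides inside up to 40 mm. Origin: centre of its underside, on the bench. Its x axis points from its front wall (towards the robot) to its back wall (hinge side), z up. It stands turned up to 0.4 rad either way.
- lid_hinge (a point): Point on the lid's hinge axis, midway along it: top edge of the box's back wall, 55 mm behind the box's centre and 60 mm above the bench. The hinge axis runs along the box's y. Same axes as the box.
- lid_edge (a point): Middle of the lid's free edge, on the lid's underside (the face that lies on the box when shut), 135 mm from the hinge axis. The lid is a flat wooden plate 135 mm long from the hinge, 200 mm wide and 10 mm thick, about 0.2 kg; it lies above the underside when shut, and its free edge then stands out 25 mm beyond the box's front wall, over free space, 60 mm above the bench. Axes move with the lid: x along the lid from free edge to hinge, z out of its upper (outer) face.
- lid (a joint): Lid angle: 0 shut, 1.57 upright, 1.85 the back stop, where it rests at first, leaning away from the robot. No latch or spring. Damped hinge: past upright the lid sinks by itself at about 1.5 cos(angle) rad/s (1.2 to 1.75; 1.3 s from 1.45 rad to half-way) and slaps shut at 1.5 rad/s, too hard. Well under 0.9 rad/s over the last 0.3 rad is gentle; a slip of the last 5 mm does no harm.
- jar_mid (a point): Glass specimen jar with black lid, 52 mm across, 75 mm high, loose; point at its centre half-way up. Leave it.
- dropper_mid (a point): Small amber bottle with black cap, 36 mm across, 85 mm high, loose; point at its centre half-way up. Leave it.
- petri_mid (a point): Covered glass dish, 94 mm across, 20 mm high, loose, point at its centre half-way up. Leave it.
- tweezers_mid (a point): Steel tweezers lying flat, 110 mm long, 6 mm high, loose, point at their middle. Leave them.
- loupe_mid (a point): Folding magnifier, black round 42 mm, 18 mm high, with a short steel handle, loose, behind the box; point at the centre of the round. Leave it.
- beaker_mid (a point): Small open glass beaker, 50 mm across, 60 mm high, loose, point at its centre half-way up. Leave it.
Mind the look-alikes: they are no part of the job. What is shaped like the slide_box but pink is not meant.

How it is judged:
By the outcome, as a careful person would: the job done as asked, in the order asked, and still so for the second after the job is handed in, with the robot touching nothing.
It also fails if it takes over 58 s, if anything falls off the work surface, if the arm or the gripper's body presses on something with over 40 N, if the wrist force passes 120 N, or if a joint passes its speed limit or range.

## Robot

A 6-joint arm with a two-finger parallel gripper is mounted at the origin on the work surface. World frame = base frame: x ahead of the robot, y to its left, z up, the work surface at z = 0. Lengths are in mm, angles in rad, forces in N, time in s.
With the tool pointing down it reaches from about 350 to 775 mm from the base axis. Payload 7.3 kg.
Tool frame: the origin (TCP) lies between the finger pads; the fingertips stand 25 mm ahead of it and the grasp point (between the pads) lies 6 mm ahead of it; z points along the fingers, y is the line along which they close (so a half turn about z gives the same grasp; the last joint's range is limited). The gripper opens to 92 mm and grips with 3 to 60 N. Pads are 19 mm wide; open, the fingers measure 130 mm over their backs; the gripper's body (75 mm by 190 mm) begins 47 mm behind the grasp point.
Start: joints at [-1.258, 0.342, 1.524, -0, 1.275, -0.146], TCP at [232.531, -470.714, 251.741] pointing down, gripper open.
Joint ranges: [-2.53, 2.53], [-0.77, 2.02], [0.04, 2.7], [-1, 4.14], [0.28, 2.66], [-3.11, 3.11]. Speed limits (rad/s): [2.57, 2.57, 3.14, 3.14, 3.14, 3.14].

## Interface

Orientations are given as [roll, pitch, yaw] about the fixed x, y, z axes, in that order (R = Rz(yaw) Ry(pitch) Rx(roll)).
In Python, from plant import bot gives the robot as it stands.
- The arm moves only by the tool play_rows, never from a script. Its argument "commands" is a list of rows, each an object of numbers: "x", "y", "z": the shift along the tool's x, y, z in m; "twist": the turn about the tool's z in degrees. In form: [{"x": .., "y": .., "z": .., "twist": ..}, ...]. A call has exactly 8 rows; each row is the pose to reach, as a shift and turn from the pose commanded when the call began, along the tool's axes at that moment; what a row does not reach only later rows make up. A row lasts 1/10 s, in which the tool goes at most 50 mm and 8.59 degrees, less where a joint would pass 70% of its speed; a pose out of reach is approached as far as the arm can. A call with a gripper value outside its range is refused whole. "jaw" is the closure, from 0 (fully open) to 1 (shut), set as the call begins (left out, the last holds). The fingers move at their own pace and stop on an object; the grip force is fixed at half the most. Time passes only in rows, so rows that repeat a pose let the fingers close, or fill a call up. It gives the time, the measured TCP pose, the force, the opening and the grip force at its end, in the units of the state.
- bot.get_obs(): the state, without advancing time (a new reading comes with each control period).
- bot.capture(name): name is "scene" or "top"; returns a dict with "pixels" (384x512x3 uint8, red, green, blue), "fx", "fy", "cx", "cy" (pixels), "eye" and "rotation" of the camera in the world. Camera axes: x right, y down, z forward; pixel columns grow to the right and rows downward; lengths in mm; the calibration is good to about 2 mm. A picture is of the moment at which its call begins. There is no depth.
- bot.close_job(): hands the job in; it is judged then, once.
The state is a dict: "time": time; "joint_positions": joint angles; "dq": joint speeds; "tau": joint torques, N m; "tool_pos": TCP position; "tcp_rot": TCP orientation; "contact_force": force on the tool from outside, world axes, zero at the start; "moment": the same for the moment, N m; "grip_width": finger opening in mm; "finger_force": force on a finger pad.
Only numpy, scipy, OpenCV 4.12 (cv2) and the standard library are available. Lean on these libraries where they do the work, as an engineer would, in place of code of your own. Each camera call takes 0.05 s, during which the arm holds its last target. There are 200 camera calls.

## Working session

There is one attempt and no reset: what is moved stays moved. The work goes in short steps, Python scripts to look and compute and a tool call to move; the robot and the scene stay as the last step left them, time stands still between calls to the robot, and variables do not carry over. Pictures are saved under pics/ and viewed, at most 11 in all, crops included, and the job is handed in when it is done.

Besides the shell and the picture viewer there is one more tool, called after ">>>" in YAML: its name, and indented under it one key for each argument. play_rows: Moves the arm, as the interface text tells. Its arguments: {"type":"object","properties":{"commands":{"type":"array"},"jaw":{"type":"number"}},"required":["commands"]}

```bash
mkdir -p pics; ls; cat > h.py <<'E'
from plant import bot
import numpy as np, cv2, json
def cap(n,f=None):
    c=bot.capture(n)
    if f: cv2.imwrite('pics/'+f,c['pixels'][:,:,::-1])
    return c
def ray(c,u,v):
    d=np.array(c['rotation'])@np.array([(u-c['cx'])/c['fx'],(v-c['cy'])/c['fy'],1]); return np.array(c['eye']),d/np.linalg.norm(d)
def plane(c,u,v,z):
    e,d=ray(c,u,v); return e+d*(z-e[2])/d[2]
def proj(c,p):
    q=np.array(c['rotation']).T@(np.array(p)-np.array(c['eye'])); return [c['fx']*q[0]/q[2]+c['cx'],c['fy']*q[1]/q[2]+c['cy']]
E
python3 - <<'E'
from h import *
a=cap('scene','s1.png');b=cap('top','t1.png')
for c in(a,b):print(c['eye'],c['rotation'],c['fx'])
print(bot.get_obs())
cv2.imwrite('pics/both.png',cv2.resize(np.vstack([a['pixels'],b['pixels']])[:,:,::-1],None,fx=.78,fy=.78))
E
```

```text
pics
[ 799.62193856 -374.61199308  929.19183207] [-2.59277    -0.00583712  0.62382991] 373.4967983504005
[ 328.54572449   68.07801176 1126.30231317] [-2.95449383 -0.01966837 -1.55635613] 407.49642398032967
{'time': 0.1, 'joint_positions': array([-1.25798224e+00,  3.42687710e-01,  1.52489073e+00,  6.21794079e-05,
        1.27537392e+00, -1.45999395e-01]), 'dq': array([ 0.00080544, -0.00213221, -0.00384289, -0.00094352, -0.00203914,
       -0.00080037]), 'tau': array([ 1.65231409e-03, -4.32004845e+01, -2.44693673e+01,  7.19521637e-02,
        5.25762350e-02, -4.87794944e-05]), 'tool_pos': array([ 232.45573303, -470.39307849,  251.10716819]), 'tcp_rot': array([-3.14025606e+00, -2.56640431e-04,  4.58795171e-01]), 'contact_force': array([ 0.44365006,  0.0253143 , -0.05124959]), 'moment': array([-0.00173452,  0.00710506,  0.00915629]), 'finger_force': 0.0, 'grip_width': 92.15164023416575}
```

View pics/s1.png

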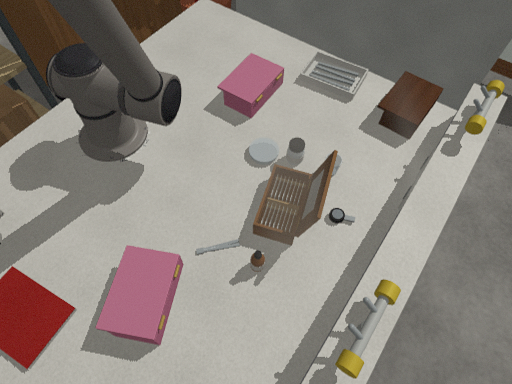

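View pics/t1.png

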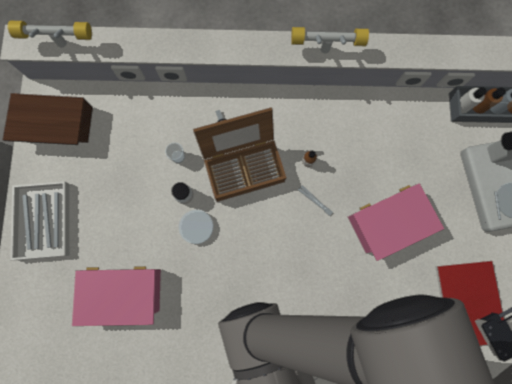

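The open wooden box is at about (245,170) in the top view and (285,205) in the scene view. The look-alikes are two pink boxes (top view (397,222) and (116,297)) and a closed dark-brown box (47,120). Only the open brown box with slides in it fits, so I'll confirm that in an enlarged crop.

```bash
sed -i "s/^def cap/from scipy.spatial.transform import Rotation as Ro\ndef cap/; s/    if f:/    c['rotation']=Ro.from_euler('xyz',c['rotation']).as_matrix()\n    if f:/" h.py
python3 - <<'E'
from h import *
a=cv2.imread('pics/s1.png')[130:290,190:390];b=cv2.imread('pics/t1.png')[95:255,150:350]
cv2.imwrite('pics/crop.png',np.hstack([cv2.resize(x,None,fx=2,fy=2.0,interpolation=cv2.INTER_CUBIC) for x in(b,a)]))
c=cap('top')
from pprint import pprint
# top-of-box front rim corners guess & bottle etc
for n,u,v,z in [('front l',216,199,60),('front r',285,178,60),('loupe',222,118,9),('jar',181,192,75),('petri',198,228,20),('drop',310,157,85),('tweez',316,201,3),('beaker',176,153,60)]: print(n,plane(c,u,v,z).round())
E
```

```text
front l [498. 162.  60.]
front r [558. -20.  60.]
loupe [742. 158.   9.]
jar [512. 253.  75.]
petri [424. 212.  20.]
drop [610. -84.  85.]
tweez [ 506. -112.    3.]
beaker [621. 274.  60.]
```

View pics/crop.png

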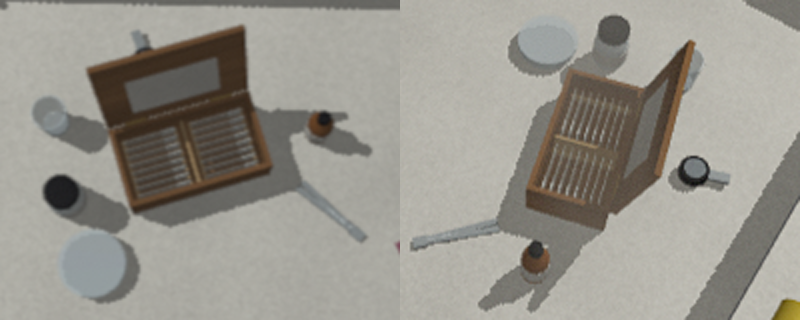

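The crop confirms the target: the open brown box with slides, its lid leaning back. Next I'll fit its pose and check it against both views.

```bash
python3 - <<'E'
from h import *
t=cap('top');s=cap('scene')
P=[plane(t,u,v,60)[:2] for u,v in [(216.5,200),(285,180),(274.5,142.5),(204.5,158.5)]]
print(np.round(P))
FL,FR,BR,BL=P
for a,b in((FL,FR),(BL,BR),(FL,BL),(FR,BR)): print(np.linalg.norm(a-b).round(),)
# rigid fit (Kabsch via cv2)
M=np.array([[-55,100],[-55,-100],[55,-100],[55,100]],float);Q=np.array(P)
Rm,_=Ro.align_vectors(np.c_[Q-Q.mean(0),np.zeros(4)],np.c_[M,np.zeros(4)])
yaw=Rm.as_euler('xyz')[2];c=Q.mean(0);print('yaw',yaw,'c',c)
ex=np.array([np.cos(yaw),np.sin(yaw)]);ey=np.array([-ex[1],ex[0]])
W=lambda x,y,z:np.r_[c+x*ex+y*ey,z]
pts={'FL':(-55,100,60),'FR':(-55,-100,60),'BR':(55,-100,60),'BL':(55,100,60),'FRb':(-55,-100,0),'FLb':(-55,100,0)}
for th in(1.85,):
  for y in(100,-100):pts['E%d'%y]=(55-135*np.cos(th),y,60+135*np.sin(th))
for n,cc in(('top',t),('scene',s)):
  im=cv2.resize(cc['pixels'][:,:,::-1],None,fx=3,fy=3,interpolation=cv2.INTER_CUBIC)
  for k,p in pts.items():
    q=proj(cc,W(*p));cv2.circle(im,tuple(int(3*a+1) for a in q),3,(0,255,0),1);print(n,k,np.round(q,1))
  q=proj(cc,W(20,0,100));x,y=[int(3*a) for a in q];I=im[max(0,y-200):y+200,x-190:x+190];cv2.imwrite(f'pics/o_{n}.png',I)
a,b=[cv2.imread(f'pics/o_{n}.png') for n in('top','scene')];cv2.imwrite('pics/o.png',np.hstack([a,b]))
E
```

```text
[[495. 161.]
 [552. -20.]
 [656.   9.]
 [607. 197.]]
190.0
195.0
118.0
108.0
yaw 0.2824052785727439 c [577.7280569   86.70207377]
top FL [214.1 199.2]
top FR [286.7 179.9]
top BR [275.5 141.7]
top BL [204.1 160.2]
top FRb [284.8 184.2]
top FLb [216.  202.6]
top E100 [194.2 132. ]
top E-100 [274.6 111.6]
scene FL [272.8 162.7]
scene FR [249.3 222.3]
scene BR [290.2 235.5]
scene BL [310.3 173.6]
scene FRb [249.1 232.1]
scene FLb [271.6 174.4]
scene E100 [332.3 148.9]
scene E-100 [312.  216.5]
```

View pics/o.png

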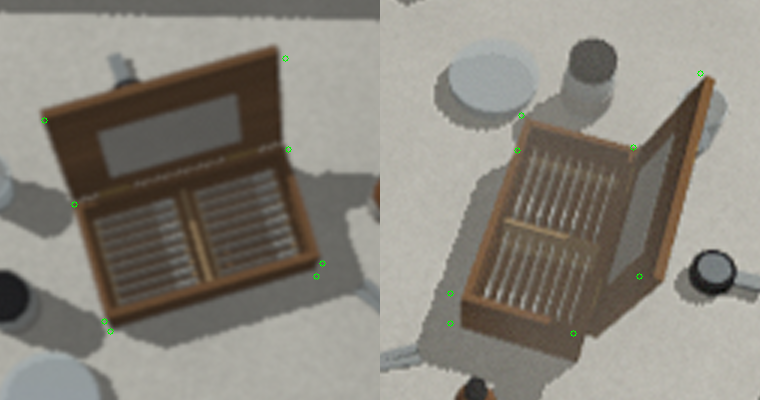

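The overlay shows the fit needs a little more yaw and a shift of a few mm. I'll refit x, y and yaw by least squares on the corners I read off.

```bash
cat > box.py <<'E'
from h import *
from scipy.optimize import least_squares
def W(p,x,y,z):
    return np.array([p[0]+x*np.cos(p[2])-y*np.sin(p[2]),p[1]+x*np.sin(p[2])+y*np.cos(p[2]),z])
E
python3 - <<'E'
from box import *
t=cap('top');s=cap('scene')
o=np.array
th=1.85;ex,ez=55-135*np.cos(th)+10*np.sin(th),60+135*np.sin(th)+10*np.cos(th)
pts=[('t',(-55,100,60),(214.1,199.2),(3,-2)),('t',(-55,-100,60),(286.7,179.9),(-4,-5)),('t',(55,-100,60),(275.5,141.7),(-3,-4)),
('t',(ex,-100,ez),(274.6,111.6),(-8,-11)),('t',(ex,100,ez),(194.2,132),(-1,-8)),
('s',(-55,-100,60),(249.3,222.3),(13,3)),('s',(55,-100,60),(290.2,235.5),(10,12)),('s',(-55,100,60),(272.8,162.7),(6,7)),
('s',(ex,100,ez),(332.3,148.9),(13,5)),('s',(ex,-100,ez),(312,216.5),(20,4))]
C={'t':t,'s':s}
f=lambda p:np.concatenate([o(proj(C[k],W(p,*m)))-(o(q)+o(d)/3) for k,m,q,d in pts])
r=least_squares(f,[578,87,.3],loss='soft_l1');p=r.x;print(p,f(p).reshape(-1,2).round(1))
np.save('pose.npy',p)
yaw=p[2]+np.pi/4; 
# tool yaw so that tool y (world angle yaw_t-90deg) = box yaw-45deg
yt=p[2]-np.pi/4+np.pi/2;ob=bot.get_obs();print('tool yaw',yt,'twist deg',-np.degrees(yt-ob['tcp_rot'][2]),ob['tool_pos'],ob['tcp_rot'])
tgt=W(p,55+34,-46,300);d=tgt-ob['tool_pos'];R=Ro.from_euler('xyz',ob['tcp_rot']).as_matrix();print(tgt,(R.T@d).round(1))
for n,u,v,z in [('drop',310,157,85),('loupe',222,118,9)]:
  q=plane(t,u,v,z)[:2]-p[:2];c,s_=np.cos(p[2]),np.sin(p[2]);print(n,(q@[c,s_]).round(),(q@[-s_,c]).round())
E
```

```text
[5.81400591e+02 8.74444490e+01 3.03111369e-01] [[-0.6 -0.1]
 [ 1.2 -0.5]
 [ 0.2 -0.6]
 [ 0.2 -1.5]
 [-1.3 -1.1]
 [-2.4  0.1]
 [-1.1 -3.6]
 [-1.6 -1.7]
 [ 0.1 -0.3]
 [ 0.1  0.6]]
tool yaw 1.0885095321467442 twist deg -36.07899805138868 [ 232.50132377 -470.64805513  251.56334333] [-3.14130414e+00 -3.06919384e-05  4.58812225e-01]
[680.07388807  70.10719351 300.        ] [ 640.8 -286.6  -48.3]
drop -23.0 -172.0
loupe 174.0 19.0
```

>>> play_rows:
  commands:
    - {"x": 0.03, "y": -0.014, "z": -0.01, "twist": 0}
    - {"x": 0.07, "y": -0.031, "z": -0.03, "twist": 0}
    - {"x": 0.11, "y": -0.049, "z": -0.05, "twist": 0}
    - {"x": 0.15, "y": -0.067, "z": -0.05, "twist": 0}
    - {"x": 0.19, "y": -0.085, "z": -0.05, "twist": 0}
    - {"x": 0.23, "y": -0.103, "z": -0.05, "twist": 0}
    - {"x": 0.27, "y": -0.12, "z": -0.05, "twist": 0}
    - {"x": 0.3, "y": -0.134, "z": -0.05, "twist": 0}
  jaw: 0

```text
time: 1.15
tool_pos: [443.4, -215.7, 301.9]
tcp_rot: [3.141, -0.0, 0.46]
contact_force: [0.5, -1.7, 0.8]
grip_width: 91.9
finger_force: 0.0
```

>>> play_rows:
  commands:
    - {"x": 0.04, "y": -0.018, "z": 0, "twist": -5}
    - {"x": 0.08, "y": -0.036, "z": 0, "twist": -10}
    - {"x": 0.12, "y": -0.054, "z": 0, "twist": -15}
    - {"x": 0.16, "y": -0.072, "z": 0, "twist": -20}
    - {"x": 0.2, "y": -0.09, "z": 0, "twist": -25}
    - {"x": 0.24, "y": -0.108, "z": 0, "twist": -30}
    - {"x": 0.28, "y": -0.126, "z": 0, "twist": -36}
    - {"x": 0.31, "y": -0.139, "z": 0, "twist": -36}

```text
time: 1.95
tool_pos: [659.6, 46.6, 301.3]
tcp_rot: [-3.141, -0.0, 1.091]
contact_force: [0.6, -0.8, -0.0]
grip_width: 91.7
finger_force: 0.0
```

```bash
cat > to.py <<'E'
from box import *
p=np.load('pose.npy')
def st():
    o=bot.get_obs();R=Ro.from_euler('xyz',o['tcp_rot']).as_matrix()
    q=o['tool_pos'][:2]-p[:2];c,s=np.cos(p[2]),np.sin(p[2])
    # box frame rel. hinge x, y; tool axes of box x and y (per mm)
    print('t',round(o['time'],2),'box: x_h %.1f y %.1f z %.1f'%(q@[c,s]-55,q@[-s,c],o['tool_pos'][2]),'yawerr deg',np.degrees(o['tcp_rot'][2]-(p[2]+np.pi/4)).round(2),'F',np.r_[o['contact_force']].round(1),'Fbox',(o['contact_force'][:2]@[c,s]).round(2),'w',o['grip_width'].round(1))
    print('bx in tool',(R.T@[c,s,0]).round(3),'by in tool',(R.T@[-s,c,0]).round(3));return o
if __name__=='__main__': st()
E
python3 to.py
```

```text
Traceback (most recent call last):
  File "to.py", line 9, in <module>
    if __name__=='__main__': st()
                             ~~^^
  File "to.py", line 7, in st
    print('t',round(o['time'],2),'box: x_h %.1f y %.1f z %.1f'%(q@[c,s]-55,q@[-s,c],o['tool_pos'][2]),'yawerr deg',np.degrees(o['tcp_rot'][2]-(p[2]+np.pi/4)).round(2),'F',np.r_[o['contact_force']].round(1),'Fbox',(o['contact_force'][:2]@[c,s]).round(2),'w',o['grip_width'].round(1))
                                                                                                                                                                                                                                                                 ^^^^^^^^^^^^^^^^^^^^^
AttributeError: 'float' object has no attribute 'round'
```

```bash
sed -i "s/o\['grip_width'\].round(1)/round(o['grip_width'],1)/" to.py; python3 to.py
```

```text
t 1.95 box: x_h 7.5 y -62.3 z 301.3 yawerr deg 0.17 F [ 0.6 -0.8 -0. ] Fbox 0.38 w 91.7
bx in tool [ 0.705  0.709 -0.   ] by in tool [ 0.709 -0.705  0.   ]
```

>>> play_rows:
  commands:
    - {"x": 0.01, "y": 0.002, "z": 0, "twist": 0}
    - {"x": 0.02, "y": 0.005, "z": 0.01, "twist": 0}
    - {"x": 0.03, "y": 0.007, "z": 0.03, "twist": 0}
    - {"x": 0.03, "y": 0.007, "z": 0.05, "twist": 0}
    - {"x": 0.03, "y": 0.007, "z": 0.07, "twist": 0}
    - {"x": 0.03, "y": 0.007, "z": 0.08, "twist": 0}
    - {"x": 0.03, "y": 0.007, "z": 0.08, "twist": 0}
    - {"x": 0.03, "y": 0.007, "z": 0.08, "twist": 0}

```text
time: 2.75
tool_pos: [678.9, 66.9, 222.5]
tcp_rot: [3.141, -0.0, 1.086]
contact_force: [-0.5, -0.0, 0.7]
grip_width: 91.8
finger_force: 0.0
```

```bash
python3 - <<'E'
from to import *
st()
a=[cv2.resize(cap(n)['pixels'][v:v+170,u:u+170,::-1],None,fx=2.3,fy=2.3,interpolation=cv2.INTER_CUBIC) for n,u,v in(('top',150,70),('scene',230,90))]
cv2.imwrite('pics/ins.png',np.hstack(a))
E
```

```text
t 2.75 box: x_h 31.9 y -48.7 z 222.5 yawerr deg -0.12 F [-0.5 -0.   0.7] Fbox -0.44 w 91.8
bx in tool [0.709 0.706 0.001] by in tool [ 0.706 -0.709 -0.   ]
```

View pics/ins.png

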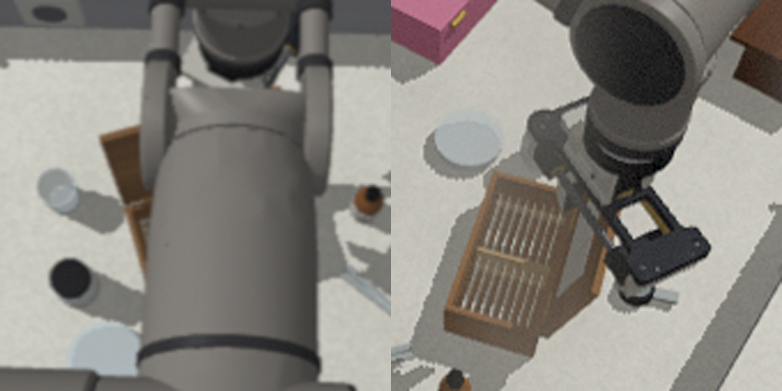

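The gripper spans the lid on the diagonal, with the rear finger at about (650,265) behind it and the front finger at about (545,130) ahead. I'll lower it to straddle the top edge.

>>> play_rows:
  commands:
    - {"x": 0.002, "y": 0.001, "z": 0.005, "twist": 0}
    - {"x": 0.003, "y": 0.001, "z": 0.01, "twist": 0}
    - {"x": 0.003, "y": 0.001, "z": 0.016, "twist": 0}
    - {"x": 0.003, "y": 0.001, "z": 0.022, "twist": 0}
    - {"x": 0.003, "y": 0.001, "z": 0.03, "twist": 0}
    - {"x": 0.003, "y": 0.001, "z": 0.038, "twist": 0}
    - {"x": 0.003, "y": 0.001, "z": 0.04, "twist": 0}
    - {"x": 0.003, "y": 0.001, "z": 0.04, "twist": 0}

```text
time: 3.65
tool_pos: [680.7, 69.7, 181.0]
tcp_rot: [-3.141, 0.001, 1.087]
contact_force: [0.6, 0.0, 1.0]
grip_width: 91.8
finger_force: 0.0
```

```bash
python3 to.py
```

```text
t 3.65 box: x_h 34.5 y -46.6 z 181.0 yawerr deg -0.08 F [0.6 0.  1. ] Fbox 0.62 w 91.8
bx in tool [ 0.708  0.706 -0.001] by in tool [ 0.706 -0.708  0.   ]
```

>>> play_rows:
  commands:
    - {"x": -0.003, "y": -0.003, "z": 0, "twist": 0}
    - {"x": -0.007, "y": -0.007, "z": 0, "twist": 0}
    - {"x": -0.012, "y": -0.012, "z": 0, "twist": 0}
    - {"x": -0.017, "y": -0.017, "z": 0, "twist": 0}
    - {"x": -0.021, "y": -0.021, "z": 0, "twist": 0}
    - {"x": -0.025, "y": -0.025, "z": 0, "twist": 0}
    - {"x": -0.028, "y": -0.028, "z": 0, "twist": 0}
    - {"x": -0.03, "y": -0.03, "z": 0, "twist": 0}

```text
time: 4.45
tool_pos: [640.0, 56.9, 181.7]
tcp_rot: [-3.141, 0.0, 1.087]
contact_force: [0.3, 0.4, 0.8]
grip_width: 91.9
finger_force: 0.1
```

```bash
python3 to.py
```

```text
t 4.45 box: x_h -8.2 y -46.6 z 181.7 yawerr deg -0.09 F [0.3 0.4 0.8] Fbox 0.36 w 91.9
bx in tool [ 0.708  0.706 -0.   ] by in tool [ 0.706 -0.708 -0.   ]
```

>>> play_rows:
  commands:
    - {"x": -0.002, "y": -0.002, "z": 0, "twist": 0}
    - {"x": -0.004, "y": -0.004, "z": 0, "twist": 0}
    - {"x": -0.006, "y": -0.006, "z": 0, "twist": 0}
    - {"x": -0.008, "y": -0.008, "z": 0, "twist": 0}
    - {"x": -0.01, "y": -0.01, "z": 0, "twist": 0}
    - {"x": -0.012, "y": -0.012, "z": 0, "twist": 0}
    - {"x": -0.014, "y": -0.014, "z": 0, "twist": 0}
    - {"x": -0.015, "y": -0.015, "z": 0, "twist": 0}

```text
time: 5.25
tool_pos: [619.9, 50.7, 181.7]
tcp_rot: [-3.141, 0.0, 1.087]
contact_force: [-0.2, -0.1, -0.5]
grip_width: 91.9
finger_force: 0.0
```

```bash
python3 - <<'E'
from to import *
st()
cv2.imwrite('pics/tip.png',cv2.resize(cap('scene')['pixels'][90:260,220:390,::-1],None,fx=3,fy=3,interpolation=cv2.INTER_CUBIC))
E
```

```text
t 5.25 box: x_h -29.2 y -46.6 z 181.7 yawerr deg -0.08 F [-0.2 -0.1 -0.5] Fbox -0.24 w 91.9
bx in tool [ 0.708  0.706 -0.   ] by in tool [ 0.706 -0.708 -0.   ]
```

View pics/tip.png

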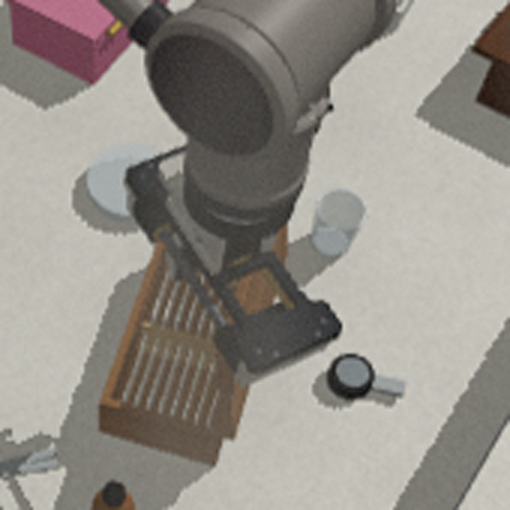

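The lid is about upright, its side face running up from about (225,440). I'll push a few mm further and let it fall onto the front finger.

>>> play_rows:
  commands:
    - {"x": -0.002, "y": -0.002, "z": 0, "twist": 0}
    - {"x": -0.004, "y": -0.004, "z": 0, "twist": 0}
    - {"x": -0.005, "y": -0.005, "z": 0, "twist": 0}
    - {"x": -0.005, "y": -0.005, "z": 0, "twist": 0}
    - {"x": -0.005, "y": -0.005, "z": 0, "twist": 0}
    - {"x": -0.005, "y": -0.005, "z": 0, "twist": 0}
    - {"x": -0.005, "y": -0.005, "z": 0, "twist": 0}
    - {"x": -0.005, "y": -0.005, "z": 0, "twist": 0}

```text
time: 6.1
tool_pos: [613.5, 48.7, 181.7]
tcp_rot: [3.142, 0.0, 1.087]
contact_force: [-0.5, -1.1, -0.3]
grip_width: 91.8
finger_force: 0.0
```

```bash
python3 - <<'E'
from to import *
st()
cv2.imwrite('pics/tip2.png',cv2.resize(cap('scene')['pixels'][90:260,220:390,::-1],None,fx=3,fy=3,interpolation=cv2.INTER_CUBIC))
E
```

```text
t 6.1 box: x_h -35.9 y -46.5 z 181.7 yawerr deg -0.08 F [-0.5 -1.1 -0.3] Fbox -0.78 w 91.8
bx in tool [0.708 0.706 0.   ] by in tool [ 0.706 -0.708 -0.   ]
```

View pics/tip2.png

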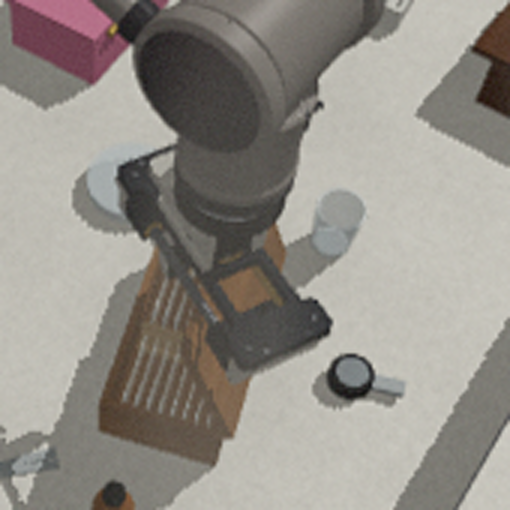

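The lid now leans forward, its free edge near (190,340). I'll hold still so it can rest on the finger.

>>> play_rows:
  commands:
    - {"x": 0, "y": 0, "z": 0, "twist": 0}
    - {"x": 0, "y": 0, "z": 0, "twist": 0}
    - {"x": 0, "y": 0, "z": 0, "twist": 0}
    - {"x": 0, "y": 0, "z": 0, "twist": 0}
    - {"x": 0, "y": 0, "z": 0, "twist": 0}
    - {"x": 0, "y": 0, "z": 0, "twist": 0}
    - {"x": 0, "y": 0, "z": 0, "twist": 0}
    - {"x": 0, "y": 0, "z": 0, "twist": 0}

```text
time: 6.95
tool_pos: [613.5, 48.6, 181.7]
tcp_rot: [3.142, 0.0, 1.087]
contact_force: [-0.3, -0.1, -0.2]
grip_width: 92.0
finger_force: 0.1
```

>>> play_rows:
  commands:
    - {"x": 0, "y": 0, "z": 0, "twist": 0}
    - {"x": 0, "y": 0, "z": 0, "twist": 0}
    - {"x": 0, "y": 0, "z": 0, "twist": 0}
    - {"x": 0, "y": 0, "z": 0, "twist": 0}
    - {"x": 0, "y": 0, "z": 0, "twist": 0}
    - {"x": 0, "y": 0, "z": 0, "twist": 0}
    - {"x": 0, "y": 0, "z": 0, "twist": 0}
    - {"x": 0, "y": 0, "z": 0, "twist": 0}

```text
time: 7.75
tool_pos: [613.5, 48.7, 181.7]
tcp_rot: [3.142, 0.0, 1.087]
contact_force: [0.4, 0.3, -0.5]
grip_width: 92.1
finger_force: 0.1
```

```bash
python3 - <<'E'
from to import *
for i in range(3): st();cap('scene')
cv2.imwrite('pics/tip3.png',cv2.resize(cap('scene')['pixels'][90:260,220:390,::-1],None,fx=3,fy=3,interpolation=cv2.INTER_CUBIC))
E
```

```text
t 7.75 box: x_h -36.0 y -46.6 z 181.7 yawerr deg -0.08 F [ 0.4  0.3 -0.5] Fbox 0.47 w 92.1
bx in tool [ 0.708  0.706 -0.   ] by in tool [ 0.706 -0.708 -0.   ]
t 7.8 box: x_h -36.0 y -46.6 z 181.7 yawerr deg -0.08 F [-0.6 -0.3 -0.5] Fbox -0.65 w 92.0
bx in tool [ 0.708  0.706 -0.   ] by in tool [ 0.706 -0.708 -0.   ]
t 7.85 box: x_h -36.0 y -46.6 z 181.7 yawerr deg -0.08 F [ 0.3 -0.3 -0.4] Fbox 0.22 w 92.1
bx in tool [0.708 0.706 0.   ] by in tool [ 0.706 -0.708 -0.   ]
```

View pics/tip3.png

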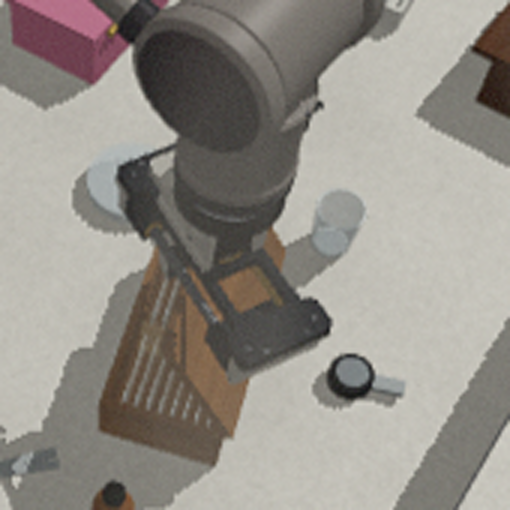

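The lid rests still on the front finger and has done for over a second. Next I'll slide sideways so the rear finger clears the lid's right end.

>>> play_rows:
  commands:
    - {"x": -0.003, "y": 0.003, "z": 0, "twist": 0}
    - {"x": -0.007, "y": 0.007, "z": 0, "twist": 0}
    - {"x": -0.011, "y": 0.011, "z": 0, "twist": 0}
    - {"x": -0.015, "y": 0.015, "z": 0, "twist": 0}
    - {"x": -0.019, "y": 0.019, "z": 0, "twist": 0}
    - {"x": -0.023, "y": 0.023, "z": 0, "twist": 0}
    - {"x": -0.026, "y": 0.026, "z": 0, "twist": 0}
    - {"x": -0.028, "y": 0.028, "z": 0, "twist": 0}

```text
time: 8.75
tool_pos: [625.4, 10.4, 181.7]
tcp_rot: [3.142, 0.0, 1.087]
contact_force: [-1.8, 0.6, -0.1]
grip_width: 91.8
finger_force: 0.2
```

```bash
python3 - <<'E'
from to import *
st()
# plan: front contact corner = x_h-39.2+13.4 -> x_h = -135cos(th)+25.8 ; tip 15 below edge
for th in np.arange(1.1,-.01,-.1): print(round(th,2),'x_h %.1f tcpz %.1f'%(-135*np.cos(th)+25.8,60+135*np.sin(th)+10))
E
```

```text
t 8.75 box: x_h -36.1 y -86.7 z 181.7 yawerr deg -0.1 F [-1.8  0.6 -0.1] Fbox -1.51 w 91.8
bx in tool [ 0.708  0.706 -0.   ] by in tool [ 0.706 -0.708 -0.   ]
1.1 x_h -35.4 tcpz 190.3
1.0 x_h -47.1 tcpz 183.6
0.9 x_h -58.1 tcpz 175.7
0.8 x_h -68.3 tcpz 166.8
0.7 x_h -77.5 tcpz 157.0
0.6 x_h -85.6 tcpz 146.2
0.5 x_h -92.7 tcpz 134.7
0.4 x_h -98.5 tcpz 122.6
0.3 x_h -103.2 tcpz 109.9
0.2 x_h -106.5 tcpz 96.8
0.1 x_h -108.5 tcpz 83.5
-0.0 x_h -109.2 tcpz 70.0
```

>>> play_rows:
  commands:
    - {"x": -0.002, "y": -0.002, "z": 0.001, "twist": 0}
    - {"x": -0.005, "y": -0.005, "z": 0.003, "twist": 0}
    - {"x": -0.008, "y": -0.008, "z": 0.006, "twist": 0}
    - {"x": -0.011, "y": -0.011, "z": 0.009, "twist": 0}
    - {"x": -0.013, "y": -0.013, "z": 0.011, "twist": 0}
    - {"x": -0.015, "y": -0.015, "z": 0.013, "twist": 0}
    - {"x": -0.017, "y": -0.017, "z": 0.015, "twist": 0}
    - {"x": -0.019, "y": -0.019, "z": 0.018, "twist": 0}

```text
time: 9.55
tool_pos: [599.4, 2.8, 163.6]
tcp_rot: [3.141, -0.0, 1.087]
contact_force: [-1.0, 0.1, 0.2]
grip_width: 91.7
finger_force: 0.3
```

>>> play_rows:
  commands:
    - {"x": -0.002, "y": -0.002, "z": 0.003, "twist": 0}
    - {"x": -0.004, "y": -0.004, "z": 0.006, "twist": 0}
    - {"x": -0.006, "y": -0.006, "z": 0.009, "twist": 0}
    - {"x": -0.008, "y": -0.008, "z": 0.012, "twist": 0}
    - {"x": -0.01, "y": -0.01, "z": 0.015, "twist": 0}
    - {"x": -0.012, "y": -0.012, "z": 0.018, "twist": 0}
    - {"x": -0.014, "y": -0.014, "z": 0.021, "twist": 0}
    - {"x": -0.0155, "y": -0.0155, "z": 0.024, "twist": 0}

```text
time: 10.35
tool_pos: [578.4, -3.7, 139.4]
tcp_rot: [3.142, 0.0, 1.087]
contact_force: [-0.5, 0.2, -0.1]
grip_width: 91.7
finger_force: 0.2
```

```bash
python3 - <<'E'
from to import *
st()
cv2.imwrite('pics/low.png',cv2.resize(cap('scene')['pixels'][100:270,200:370,::-1],None,fx=3,fy=3,interpolation=cv2.INTER_CUBIC))
E
```

```text
t 10.35 box: x_h -85.0 y -86.1 z 139.4 yawerr deg -0.08 F [-0.5  0.2 -0.1] Fbox -0.4 w 91.7
bx in tool [0.708 0.706 0.   ] by in tool [ 0.706 -0.708 -0.   ]
```

View pics/low.png

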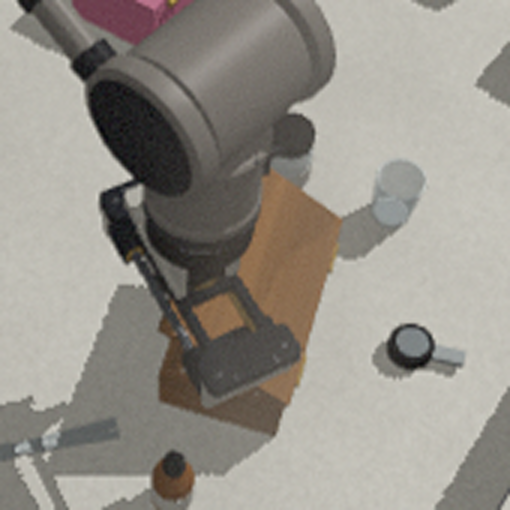

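The lid is part-way down and supported, its right free corner around crop (160,325). I'll check the angle by projection.

```bash
python3 - <<'E'
from to import *
s=cap('scene')
im=cv2.imread('pics/low.png')
for th,col in((.4,(0,0,255)),(.5,(0,255,255)),(.6,(0,255,0)),(.7,(255,0,0))):
  a=[tuple(int(v) for v in (np.array(proj(s,W(p,55-135*np.cos(th)+k*np.sin(th),y,60+135*np.sin(th)+k*np.cos(th))))-[200,100])*3) for y,k in((-100,0),(-100,10),(100,10))];print(th,a)
  for q in a: cv2.circle(im,q,3,col,-1)
cv2.imwrite('pics/low2.png',im)
E
```

```text
0.4 [(137, 337), (142, 333), (212, 147)]
0.5 [(144, 332), (150, 328), (220, 141)]
0.6 [(152, 327), (159, 324), (229, 135)]
0.7 [(162, 324), (170, 322), (240, 131)]
```

View pics/low2.png

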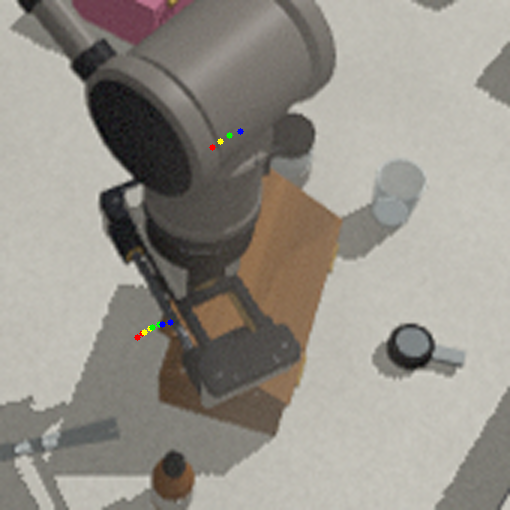

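The corner agrees with about 0.6 rad, as planned. I'll keep lowering it, more slowly now.

>>> play_rows:
  commands:
    - {"x": -0.0013, "y": -0.0013, "z": 0.001, "twist": 0}
    - {"x": -0.0026, "y": -0.0026, "z": 0.003, "twist": 0}
    - {"x": -0.0039, "y": -0.0039, "z": 0.005, "twist": 0}
    - {"x": -0.005, "y": -0.005, "z": 0.008, "twist": 0}
    - {"x": -0.0061, "y": -0.0061, "z": 0.01, "twist": 0}
    - {"x": -0.0072, "y": -0.0072, "z": 0.013, "twist": 0}
    - {"x": -0.0082, "y": -0.0082, "z": 0.015, "twist": 0}
    - {"x": -0.0092, "y": -0.0092, "z": 0.018, "twist": 0}

```text
time: 11.25
tool_pos: [566.2, -7.5, 121.6]
tcp_rot: [3.141, -0.0, 1.087]
contact_force: [-0.4, 0.2, -0.8]
grip_width: 91.9
finger_force: 0.3
```

```bash
python3 to.py
```

```text
t 11.25 box: x_h -97.9 y -86.1 z 121.6 yawerr deg -0.08 F [-0.4  0.2 -0.8] Fbox -0.29 w 91.9
bx in tool [0.708 0.706 0.   ] by in tool [ 0.706 -0.708 -0.   ]
```

>>> play_rows:
  commands:
    - {"x": -0.0005, "y": -0.0005, "z": 0.001, "twist": 0}
    - {"x": -0.001, "y": -0.001, "z": 0.002, "twist": 0}
    - {"x": -0.0014, "y": -0.0014, "z": 0.003, "twist": 0}
    - {"x": -0.0018, "y": -0.0018, "z": 0.005, "twist": 0}
    - {"x": -0.0022, "y": -0.0022, "z": 0.006, "twist": 0}
    - {"x": -0.0026, "y": -0.0026, "z": 0.008, "twist": 0}
    - {"x": -0.003, "y": -0.003, "z": 0.009, "twist": 0}
    - {"x": -0.0033, "y": -0.0033, "z": 0.011, "twist": 0}

```text
time: 12.05
tool_pos: [561.7, -8.9, 110.6]
tcp_rot: [3.141, 0.0, 1.087]
contact_force: [-0.8, -1.0, -0.8]
grip_width: 92.0
finger_force: 0.5
```

```bash
python3 to.py; python3 - <<'E'
from to import *
print(bot.get_obs()['finger_force'])
s=cap('scene','m.png')
for th in(.3,.4,.5):print(th,np.round(proj(s,W(p,55-135*np.cos(th)+10*np.sin(th),-100,60+135*np.sin(th)+10*np.cos(th))),1))
# brown mask: leftmost brown pixels per row near the lid's right front corner
h=cv2.cvtColor(s['pixels'],cv2.COLOR_RGB2HSV);m=(h[...,0]<16)&(h[...,1]>85)&(h[...,2]>60)
for v in range(196,236,2):
  u=np.where(m[v,225:340])[0]+225;print(v,u[:1],end=' ')
E
```

```text
t 12.05 box: x_h -102.5 y -86.1 z 110.6 yawerr deg -0.08 F [-0.8 -1.  -0.8] Fbox -1.09 w 92.0
bx in tool [0.708 0.706 0.   ] by in tool [ 0.706 -0.708 -0.   ]
0.5424535331803781
0.3 [245.2 212.8]
0.4 [247.4 211.1]
0.5 [250.  209.6]
196 [271] 198 [273] 200 [274] 202 [265] 204 [260] 206 [250] 208 [251] 210 [252] 212 [247] 214 [246] 216 [248] 218 [291] 220 [291] 222 [291] 224 [291] 226 [289] 228 [253] 230 [254] 232 [253] 234 [257]
```

The lid corner is at about (246,213), which matches roughly 0.3 rad, on plan. Next are the slow last stages.

>>> play_rows:
  commands:
    - {"x": -0.0003, "y": -0.0003, "z": 0.001, "twist": 0}
    - {"x": -0.0006, "y": -0.0006, "z": 0.002, "twist": 0}
    - {"x": -0.0009, "y": -0.0009, "z": 0.003, "twist": 0}
    - {"x": -0.0012, "y": -0.0012, "z": 0.005, "twist": 0}
    - {"x": -0.0015, "y": -0.0015, "z": 0.006, "twist": 0}
    - {"x": -0.0018, "y": -0.0018, "z": 0.008, "twist": 0}
    - {"x": -0.0021, "y": -0.0021, "z": 0.009, "twist": 0}
    - {"x": -0.0023, "y": -0.0023, "z": 0.011, "twist": 0}

```text
time: 12.9
tool_pos: [558.7, -9.9, 99.6]
tcp_rot: [3.141, 0.0, 1.087]
contact_force: [-0.6, 1.1, -0.6]
grip_width: 91.8
finger_force: 0.4
```

```bash
cat > chk.py <<'E'
from to import *
print('ff',st()['finger_force'])
s=cap('scene')
for th in(0,.1,.2,.3):print(th,(np.array(proj(s,W(p,55-135*np.cos(th)+10*np.sin(th),-100,60+135*np.sin(th)+10*np.cos(th))))+[2.2,0]).round(1),end=' ')
h=cv2.cvtColor(s['pixels'],cv2.COLOR_RGB2HSV);m=(h[...,0]<16)&(h[...,1]>85)&(h[...,2]>60)
for v in range(206,230,2):
  u=np.where(m[v,225:340])[0]+225;print(v,u[:1],end=' ')
E
python3 chk.py
```

```text
t 12.9 box: x_h -105.8 y -86.1 z 99.6 yawerr deg -0.08 F [-0.6  1.1 -0.6] Fbox -0.22 w 91.8
bx in tool [0.708 0.706 0.   ] by in tool [ 0.706 -0.708 -0.   ]
ff 0.43280938407789904
0 [244.2 218.9] 0.1 [244.7 216.7] 0.2 [245.8 214.7] 0.3 [247.4 212.8] 206 [259] 208 [248] 210 [250] 212 [251] 214 [246] 216 [245] 218 [245] 220 [250] 222 [289] 224 [290] 226 [289] 228 [287]
```

>>> play_rows:
  commands:
    - {"x": -0.0002, "y": -0.0002, "z": 0.001, "twist": 0}
    - {"x": -0.0003, "y": -0.0003, "z": 0.002, "twist": 0}
    - {"x": -0.0005, "y": -0.0005, "z": 0.004, "twist": 0}
    - {"x": -0.0006, "y": -0.0006, "z": 0.006, "twist": 0}
    - {"x": -0.0008, "y": -0.0008, "z": 0.008, "twist": 0}
    - {"x": -0.0009, "y": -0.0009, "z": 0.009, "twist": 0}
    - {"x": -0.0011, "y": -0.0011, "z": 0.01, "twist": 0}
    - {"x": -0.0012, "y": -0.0012, "z": 0.011, "twist": 0}

```text
time: 13.75
tool_pos: [557.1, -10.3, 88.7]
tcp_rot: [3.141, -0.0, 1.087]
contact_force: [0.2, 0.1, -0.8]
grip_width: 92.0
finger_force: 0.0
```

```bash
python3 chk.py
```

```text
t 13.75 box: x_h -107.4 y -86.1 z 88.7 yawerr deg -0.08 F [ 0.2  0.1 -0.8] Fbox 0.2 w 92.0
bx in tool [0.708 0.706 0.   ] by in tool [ 0.706 -0.708 -0.   ]
ff 0.0
0 [244.2 218.9] 0.1 [244.7 216.7] 0.2 [245.8 214.7] 0.3 [247.4 212.8] 206 [263] 208 [258] 210 [248] 212 [249] 214 [250] 216 [245] 218 [244] 220 [246] 222 [255] 224 [288] 226 [289] 228 [288]
```

>>> play_rows:
  commands:
    - {"x": -0.0001, "y": -0.0001, "z": 0.001, "twist": 0}
    - {"x": -0.0003, "y": -0.0003, "z": 0.003, "twist": 0}
    - {"x": -0.0004, "y": -0.0004, "z": 0.005, "twist": 0}
    - {"x": -0.0006, "y": -0.0006, "z": 0.007, "twist": 0}
    - {"x": -0.0007, "y": -0.0007, "z": 0.009, "twist": 0}
    - {"x": -0.0009, "y": -0.0009, "z": 0.01, "twist": 0}
    - {"x": -0.001, "y": -0.001, "z": 0.012, "twist": 0}
    - {"x": -0.0012, "y": -0.0012, "z": 0.013, "twist": 0}

```text
time: 14.6
tool_pos: [555.4, -10.9, 75.5]
tcp_rot: [-3.142, 0.0, 1.087]
contact_force: [0.6, 0.0, -0.7]
grip_width: 92.0
finger_force: 0.0
```

```bash
python3 chk.py
```

```text
t 14.6 box: x_h -109.2 y -86.1 z 75.5 yawerr deg -0.08 F [ 0.6  0.  -0.7] Fbox 0.6 w 92.0
bx in tool [ 0.708  0.706 -0.   ] by in tool [ 0.706 -0.708 -0.   ]
ff 0.0
0 [244.2 218.9] 0.1 [244.7 216.7] 0.2 [245.8 214.7] 0.3 [247.4 212.8] 206 [270] 208 [263] 210 [258] 212 [247] 214 [248] 216 [249] 218 [245] 220 [245] 222 [253] 224 [286] 226 [287] 228 [287]
```

>>> play_rows:
  commands:
    - {"x": -0.0003, "y": -0.0003, "z": 0, "twist": 0}
    - {"x": -0.0006, "y": -0.0006, "z": 0, "twist": 0}
    - {"x": -0.001, "y": -0.001, "z": 0, "twist": 0}
    - {"x": -0.0014, "y": -0.0014, "z": 0, "twist": 0}
    - {"x": -0.0018, "y": -0.0018, "z": 0, "twist": 0}
    - {"x": -0.0022, "y": -0.0022, "z": 0, "twist": 0}
    - {"x": -0.0026, "y": -0.0026, "z": 0, "twist": 0}
    - {"x": -0.003, "y": -0.003, "z": 0, "twist": 0}

```text
time: 15.45
tool_pos: [551.3, -12.1, 75.7]
tcp_rot: [3.142, 0.0, 1.087]
contact_force: [0.3, 0.5, 0.2]
grip_width: 91.9
finger_force: 0.0
```

>>> play_rows:
  commands:
    - {"x": -0.002, "y": -0.002, "z": 0, "twist": 0}
    - {"x": -0.005, "y": -0.005, "z": 0, "twist": 0}
    - {"x": -0.008, "y": -0.008, "z": 0, "twist": 0}
    - {"x": -0.008, "y": -0.008, "z": -0.01, "twist": 0}
    - {"x": -0.008, "y": -0.008, "z": -0.04, "twist": 0}
    - {"x": -0.008, "y": -0.008, "z": -0.08, "twist": 0}
    - {"x": -0.008, "y": -0.008, "z": -0.12, "twist": 0}
    - {"x": -0.008, "y": -0.008, "z": -0.15, "twist": 0}

```text
time: 16.25
tool_pos: [541.0, -15.5, 229.3]
tcp_rot: [3.138, -0.001, 1.087]
contact_force: [0.1, 0.4, 0.5]
grip_width: 91.6
finger_force: 0.0
```

>>> play_rows:
  commands:
    - {"x": -0.03, "y": 0, "z": -0.02, "twist": 0}
    - {"x": -0.06, "y": 0, "z": -0.04, "twist": 0}
    - {"x": -0.1, "y": 0, "z": -0.05, "twist": 0}
    - {"x": -0.14, "y": 0, "z": -0.05, "twist": 0}
    - {"x": -0.18, "y": 0, "z": -0.05, "twist": 0}
    - {"x": -0.2, "y": 0, "z": -0.05, "twist": 0}
    - {"x": -0.2, "y": 0, "z": -0.05, "twist": 0}
    - {"x": -0.2, "y": 0, "z": -0.05, "twist": 0}

```text
time: 17.05
tool_pos: [447.6, -192.4, 276.3]
tcp_rot: [3.141, -0.0, 1.086]
contact_force: [0.5, 0.1, -0.0]
grip_width: 91.7
finger_force: 0.0
```

```bash
python3 - <<'E'
from to import *
st()
a=[cv2.resize(cap(n)['pixels'][v:v+170,u:u+170,::-1],None,fx=2.3,fy=2.3,interpolation=cv2.INTER_CUBIC) for n,u,v in(('top',160,90),('scene',200,110))]
cv2.imwrite('pics/end.png',np.hstack(a))
E
```

```text
t 17.05 box: x_h -266.3 y -227.2 z 276.3 yawerr deg -0.15 F [ 0.5  0.1 -0. ] Fbox 0.51 w 91.7
bx in tool [0.709 0.705 0.001] by in tool [ 0.705 -0.709 -0.   ]
```

View pics/end.png

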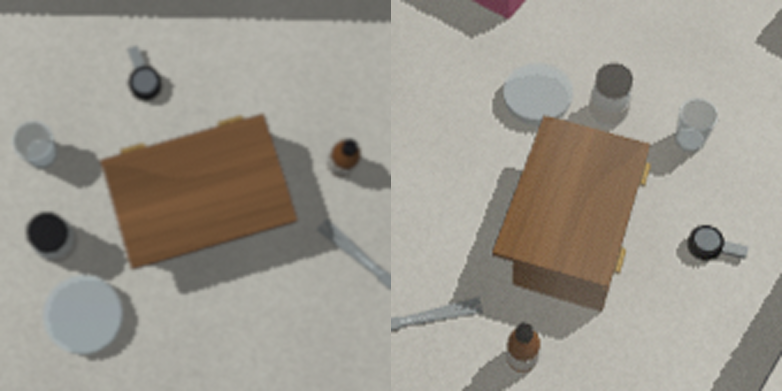

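The pictures show the lid flat and shut, everything around the box where it stood, and the arm clear. I'll hand the job in.

```bash
python3 -c "
from plant import bot
print(bot.close_job())"
```

```text
the job is handed in; nothing more can be done
None
```

The lid was tipped forward, caught on a finger at about 1.1 rad, held still for over a second and lowered until shut, then I handed the job in with the arm clear and nothing else moved; the finger lost contact somewhere in the last 0.1 rad or so, so I could not confirm that very last bit came down gently.

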